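# Load a sample vial in a turbidity meter and snap its spring flap shut

## Robot

A 6-joint arm with a two-finger parallel gripper is mounted at the origin on a cart in front of the work surface, level with it; the furniture and walls round the work are solid. World frame = base frame: x ahead of the robot, y to its left, z up, the work surface at z = 0. Lengths are in m, angles in degrees, forces in N, time in s.
With the tool pointing down it reaches from about 0.25 to 0.725 m from the base axis. Payload 9.7 kg.
Tool frame: the origin (TCP) lies between the finger pads; the fingertips stand 17 mm ahead of it and the grasp point (between the pads) lies 2 mm behind it; z points along the fingers, y is the direction in which the jaws open and shut (so a half turn about z gives the same grasp; the last joint's range is limited). The gripper opens to 85 mm and grips with 20 to 120 N. Pads are 22 mm wide; open, the fingers measure 114 mm over their backs; the gripper's body (76 mm by 85 mm) begins 54 mm behind the grasp point. The pads swing forward as they close: fully open they stand 13 mm farther back than shut.
Start: joints at [73.854, 4.979, 10.078, 95.1, 0, 90], TCP at [0.153, 0.528, 0.227] pointing down, gripper open.
Joint ranges: [-179.16, 179.16], [-48.56, 103.87], [-65.8, 70.77], [-126.05, 130.52], [-82.76, 87.17], [-180, 180]. Speed limits (degrees/s): [127.2, 127.2, 147.25, 180, 180, 180].

## Interface

Orientations are given as [roll, pitch, yaw] about the fixed x, y, z axes, in that order (R = Rz(yaw) Ry(pitch) Rx(roll)).
In Python, from workcell import monitor, cams, order gives the robot as it stands. The module is installed in compiled form; this text tells all that it offers.
- The arm moves only by the shell command python3 -m handwheel 'ROWS' [OPENING] [FORCE]. ROWS is JSON, a list of rows, each a list of 6 numbers: the shift along the tool's x, y, z in m, then the turn, a rotation vector about the tool's x, y, z in degrees. In form: [[tx, ty, tz, wx, wy, wz], ...]. A call has exactly 8 rows; each row shifts and turns the commanded pose from where the row before left it, along the tool's axes as they then stand; what a row does not reach is not made up. A row lasts 1/12 s, in which the tool goes at most 41.7 mm and 7.16 degrees, less where a joint would pass 70% of its speed; a pose out of reach is approached as far as the arm can. A call is refused whole if a number of a shift passes 0.0417 or a number of a turn 7.16, either way. A call with a gripper value outside its range is refused whole. OPENING is the opening, from -1 (shut) to 1 (fully open), set as the call begins (- or left out, the last holds). The fingers move at their own pace and stop on an object; FORCE is the grip in N (left out, the last holds). Time passes only in rows, so rows that do not move let the fingers close, or fill a call up. It gives the time, the measured TCP pose, the force and the opening at its end, in the units of the state.
- monitor.get_obs(): the state, without advancing time (a new reading comes with each control period).
- cams.camera(name): name is "side" or "top" or "wrist"; returns a dict with "img" (400x640x3 uint8, red, green, blue), "depth" (400x640 float32, m along the optical axis (not along the pixel's ray), 0 where there is no reading), "fx", "fy", "cx", "cy" (pixels), "rvec" (rotation vector, rad) and "tvec" (3), from world to camera coordinates, as OpenCV has them; the wrist camera has in their place "tool_from_camera" (4x4, takes a point from camera to tool coordinates, whose origin is the TCP and whose axes are the flange's). Camera axes: x right, y down, z forward; pixel columns grow to the right and rows downward; lengths in m; the calibration is good to about 2 mm. The wrist camera is an equidistant fisheye: a pixel r from the principal point sees the ray r / f radians off the axis. A picture is of the moment at which its call begins: read the wrist's pose just before it.
- order.job_done(): hands the job in, once; it reports no verdict.
The state is a dict: "time": time; "q": joint angles; "qd": joint speeds; "joint_efforts": joint torques, N m; "ee_pos": TCP position; "tcp_rot": TCP orientation; "wrist_force": force on the tool from outside, world axes, zero at the start; "torque": the same for the moment, N m; "opening": finger opening in m.
Only numpy, scipy, OpenCV 4.12 (cv2) and the standard library are available. Lean on these libraries where they do the work, as an engineer would, in place of code of your own. Each camera call takes 0.05 s, during which the arm holds its last target. There are 200 camera calls.

## Task

Load the sample for measuring: stand the glass vial upright in the well of the turbidity meter and let go, without pushing its seat down by hand. Then tip the open spring flap over past its snap point so that it springs down onto the vial, and press the flap gently down until it lies fully shut, so that it is the flap that carries the vial home. Never push hard on the meter, and leave the things around it where they are.

Things in the scene. Friction and masses are not known exactly. Their poses are not given: they have to be found in the camera images.
- turbidimeter: white and grey bench turbidity meter, fixed to the worktop; housing 170 deep (x) x 120 wide (y) x 85 mm high. Origin: centre of the underside; z up; its front (display and keys) faces its own -x. No part of it may be pushed with more than 24 N.
- well (a point): centre of the well's mouth, level with the housing's top (z = 85 mm), 10 mm in front of the housing's centre. The mouth is 42 mm wide for the upper 27 mm, and below that a guide bore 35 mm wide with a 1 mm chamfer. In it is a friction-held seat (joint vial_seat).
- vial_seat (a joint): plain disc in the well on which the vial stands. 0 = up, 42 mm below the housing's top (the vial then stands 23 mm proud); grows as it sinks, in m, at most 0.026; starts at 0 to 0.006. Held by friction: it sinks only under about 9 N, which the flap's spring alone does not give, and stays where it is left. About 0.022 with the flap shut on the vial.
- flap (a joint): black light-shield flap, 80 mm wide (y), 6 mm thick. 0 = open, leaning back past upright; 2.05 rad = fully shut, level over the well, on its stop. An over-centre spring drives it away from its snap point, about 1.05 rad, to either stop (0.25 Nm at the stops). Tipped over, it stops on the vial at 1.6 to 1.8 rad; about 5 N pressed near its edge sink vial and seat; at the shut stop the force rises at once.
- hinge (a point): centre of the flap's hinge axis, at the rear of the well: 55 mm behind the housing's centre and 89 mm above its underside, the axis along the housing's y. Two grey cheeks 20 mm high stand beside it, 47 mm to either side.
- flap_edge (a point): middle of the flap's free edge, 105 mm from the hinge axis, half-way through its thickness; a grey thumb tab 40 mm wide reaches 8 mm beyond it. Open, the edge is about 182 mm above the worktop and 48 mm behind the hinge; behind it is free room for fingers.
- vial_center (a point): centre of the glass sample vial, 65 mm high, 40 to 70 g: body 30 mm across, fixed lid 34 mm across from 42 to 53 mm above its underside, on top a round knob 16 mm across from 55 to 65 mm above its underside (the middle of the knob is 27 mm above this point). Take it by the knob from above, so that fingers stay clear of the housing. z is its upright axis.
- dropper_bottle: bystander: amber dropper bottle, 28 mm across, 84 mm high; origin at the centre of its underside
- petri_dish: bystander: clear covered dish, 65 mm across, 15 mm high; origin at the centre of its underside
- strip_box: bystander: small cardboard box, 26 x 60 x 45 mm; origin at the centre of its underside
- seat_top (a point): centre of the top face of the seat in the well, on which the vial's underside stands
- vial: the glass sample vial (see point vial_center); origin at the centre of its underside

How it is judged (in metres and radians):
On the way, in this order (a step that is already met when the one before it is completed fails the run):
1. the vial stands released and upright on the seat in the well, the flap still open (horizontal distance between vial_center and well below 0.006 m and angle between vial_center's own z axis and vertical below 0.15 rad and z of vial_center in the frame of turbidimeter between 0.066 and 0.0785 m and contact force between the fingers and vial below 0.05 N and value of joint flap below 0.35 rad), for 0.2 s.
2. the flap has been tipped past its snap point and has come down onto the vial standing in the well (horizontal distance between vial_center and well below 0.006 m and angle between vial_center's own z axis and vertical below 0.15 rad and value of joint flap above 1.45 rad), for 0.1 s.
At the end, for the whole second after the job is handed in: The flap lies fully shut (within 0.03 rad of its stop) and at rest, the vial stands below it in the well, within 6 mm of the well's axis and within 0.15 rad of upright, carried home (seat sunk by more than 19 mm) (horizontal distance between vial_center and well below 0.006 m and angle between vial_center's own z axis and vertical below 0.15 rad and value of joint flap above 2.02 rad and value of joint vial_seat above 0.019 m and z of vial_center in the frame of turbidimeter below 0.056 m and linear speed of vial below 0.02 m/s); the robot touches nothing.
It fails at once if the robot pushes on the meter or its flap with more than 24 N (contact force between any of the fingers, the arm and turbidimeter above 24 N).
It fails at once if the seat is pushed down (by more than 4 mm) while the flap is still open (distance of seat_top from where it was at the start of the episode above 0.004 m and value of joint flap below 0.85 rad).
It fails at once if a bystander is moved by more than 30 mm (distance of any of dropper_bottle, petri_dish, strip_box from where it was at the start of the episode above 0.03 m).
It also fails if it takes over 72 s, if anything falls off the work surface, if the arm or the gripper's body presses on something with over 40 N, if the wrist force passes 120 N, or if a joint passes its speed limit or range.

## Working session

There is one attempt and no reset: what is moved stays moved. The work goes in short steps, Python scripts to look and compute and a shell command to move; the robot and the scene stay as the last step left them, time stands still between calls to the robot, and variables do not carry over. Pictures are saved under pics/ and viewed, about 8 in all and at most 12, crops included, and the job is handed in when it is done.

```bash
mkdir -p pics; cat > h.py <<'E'
import numpy as np, cv2
from scipy.spatial.transform import Rotation as R
from workcell import monitor, cams, order
def pts(c):
    # world points per pixel from depth for static cams
    h,w=c["depth"].shape; u,v=np.meshgrid(np.arange(w),np.arange(h)); d=c["depth"]
    P=np.stack([(u-c["cx"])/c["fx"]*d,(v-c["cy"])/c["fy"]*d,d],-1)
    M=cv2.Rodrigues(np.array(c["rvec"],float))[0]
    return (P-np.array(c["tvec"]).reshape(3))@M
def save(c,n): cv2.imwrite("pics/"+n,cv2.cvtColor(c["img"],cv2.COLOR_RGB2BGR))
E
python3 - <<'E'
from h import *
o=monitor.get_obs();print(o)
for n in("top","side"):
    c=cams.camera(n);save(c,n+"0.png");np.save(n+"0.npy",pts(c));np.save(n+"0i.npy",c["img"])
    M=cv2.Rodrigues(np.array(c["rvec"],float))[0];print(n,c["fx"],-M.T@np.array(c["tvec"]).reshape(3))
E
```

```text
{'time': 0.0, 'q': array([7.38518864e+01, 5.01199786e+00, 1.00330507e+01, 9.50974296e+01,
       1.48212578e-03, 9.00011550e+01]), 'qd': array([ 0.05436917,  0.00765327,  0.05971729, -0.01155191,  0.10220162,
       -0.04513293]), 'joint_efforts': array([-4.09266559e-04, -5.20389318e+01,  4.64801967e+01,  1.63892732e-02,
       -1.08383322e-04, -1.39498491e-05]), 'ee_pos': array([0.15289638, 0.52808417, 0.22586187]), 'tcp_rot': array([-1.79923623e+02, -1.48058487e-03,  1.63850729e+02]), 'wrist_force': array([ 0.40365478, -0.28062314, -1.27360058]), 'torque': array([-0.00609153, -0.00385929, -0.03927359]), 'opening': 0.0855919795288825}
top 439.2621432346367 [ 0.39785484 -0.06927931  1.20984127]
side 399.8654549486296 [0.23042986 0.68589381 0.63191004]
```

View pics/top0.png

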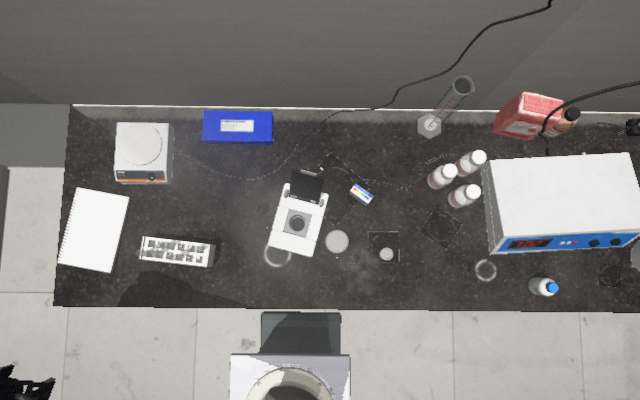

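View pics/side0.png

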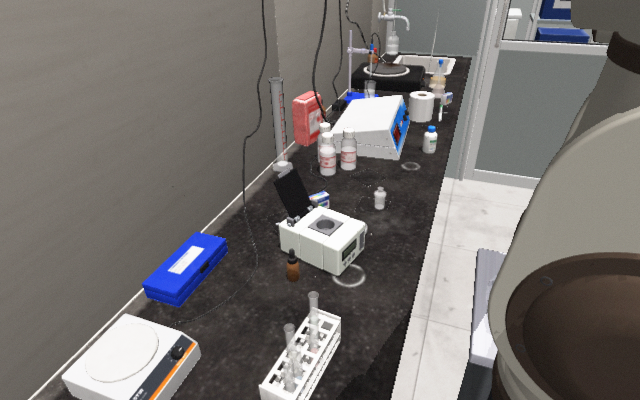

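Top: meter about (297,222), well (297,223), flap (306,185), vial (386,254), petri dish (337,242), strip box (361,193). Side: amber bottle (293,265), vial (380,198).

```bash
python3 - <<'E'
from h import *
P=np.load("top0.npy");I=np.load("top0i.npy").astype(int)
# housing top: white & z~0.085
m=(abs(P[...,2]-.085)<.006)&(np.arange(640)[None]>255)&(np.arange(640)[None]<335)&(np.arange(400)[:,None]>170)&(np.arange(400)[:,None]<265)
n,l,s,_=cv2.connectedComponentsWithStats(m.astype(np.uint8));k=1+s[1:,4].argmax()
q=P[l==k];print(s[k],q.mean(0));r=cv2.minAreaRect((q[:,:2]*1000).astype(np.float32));print(r,cv2.boxPoints(r))
def reg(u0,u1,v0,v1,z0,z1,lab):
    p=P[v0:v1,u0:u1].reshape(-1,3);p=p[(p[:,2]>z0)&(p[:,2]<z1)]
    print(lab,len(p),p.mean(0) if len(p) else 0,p.min(0) if len(p) else 0,p.max(0) if len(p) else 0)
    if len(p)>3:print('  ',cv2.minAreaRect((p[:,:2]*1000).astype(np.float32)))
reg(375,400,243,266,.055,.09,'vialtop');reg(375,400,243,266,.02,.09,'vial')
reg(320,355,225,260,.008,.03,'dish');reg(345,378,178,208,.03,.06,'box')
reg(275,335,165,215,.1,.2,'flap');reg(275,335,165,215,.165,.2,'flapedge')
reg(250,285,180,230,.02,.095,'bottle?')
# seat/well depth
reg(290,304,215,231,.0,.07,'well')
p=P[211:235,285:310];print(np.round(P[223,283:312,2],3),np.round(P[208:238,297,2],3))
S=np.load("side0.npy")
def sr(u0,u1,v0,v1,z0,z1,lab):
    p=S[v0:v1,u0:u1].reshape(-1,3);p=p[(p[:,2]>z0)&(p[:,2]<z1)];print(lab,len(p),np.median(p,0),p.min(0),p.max(0))
sr(372,388,186,212,.02,.1,'vial');sr(284,302,248,283,.01,.1,'bottle')
im=cv2.imread("pics/top0.png")[150:280,240:420];im=cv2.resize(im,None,fx=4.4,fy=4.4,interpolation=cv2.INTER_CUBIC);cv2.imwrite("pics/topc.png",im)
E
```

```text
[ 268  183   61   74 2334] [ 0.49334171 -0.01938105  0.08540448]
((506.4902038574219, -22.049606323242188), (119.99860382080078, 169.002197265625), 75.43925476074219) [[ 409.61893   -58.877716]
 [ 573.19305  -101.36594 ]
 [ 603.36145    14.778503]
 [ 439.78735    57.266724]]
vialtop 36 [ 0.42104346 -0.25469912  0.06415464] [ 0.41419913 -0.26287109  0.05535005] [ 0.42975937 -0.24751799  0.06834399]
   ((421.9879455566406, -255.1797637939453), (15.527054786682129, 15.381762504577637), 0.6251999139785767)
vial 142 [ 0.42142997 -0.25375039  0.05217665] [ 0.40651899 -0.27163537  0.02039761] [ 0.43814494 -0.23949367  0.06834399]
   ((422.3860168457031, -255.56326293945312), (31.609825134277344, 32.03083419799805), 0.6203567981719971)
dish 447 [ 0.45449692 -0.12475828  0.01622605] [ 0.42413655 -0.17188716  0.00846809] [ 0.48672171 -0.0788122   0.02595927]
   ((461.7273254394531, -123.81399536132812), (77.30400085449219, 73.79751586914062), 20.4383487701416)
box 239 [ 0.58118197 -0.18865822  0.04554301] [ 0.55470114 -0.22023943  0.03169438] [ 0.60831778 -0.15785831  0.05212822]
   ((582.2009
[... 897 characters left out ...]
8.7969970703125, -16.505014419555664), (38.441707611083984, 34.52281951904297), 0.21598348021507263)
[0.085 0.088 0.088 0.089 0.086 0.09  0.085 0.057 0.058 0.024 0.043 0.042
 0.041 0.047 0.043 0.041 0.047 0.046 0.043 0.042 0.044 0.001 0.061 0.082
 0.084 0.088 0.084 0.086 0.089] [0.089 0.084 0.086 0.085 0.084 0.083 0.089 0.07  0.056 0.051 0.026 0.044
 0.047 0.042 0.043 0.043 0.047 0.042 0.041 0.042 0.043 0.041 0.059 0.09
 0.083 0.086 0.088 0.084 0.085 0.088]
vial 164 [ 0.41802129 -0.24209301  0.04601881] [ 0.40279728 -0.26726861  0.02007254] [ 0.4363984  -0.2325934   0.06545138]
bottle 380 [0.53191845 0.09609717 0.0356265 ] [0.51917909 0.02129594 0.01011996] [0.58810732 0.10726788 0.08382694]
```

View pics/topc.png

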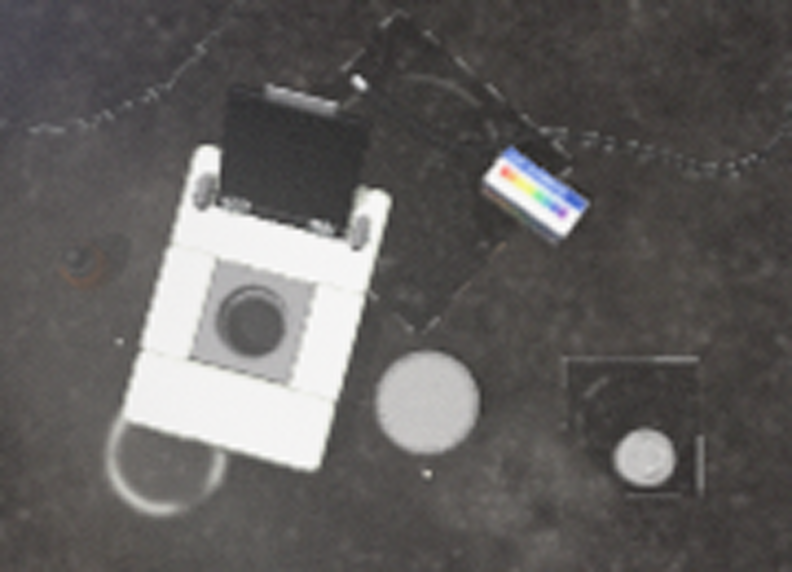

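Meter: rear axis at −14.6°, centre (0.5065,−0.022), well ≈(0.497,−0.0195), vial (0.422,−0.255); heights and sizes agree with those given. Moving above the vial.

```bash

python3 -m handwheel '[[-0.0198,-0.0282,0,0,0,0],[-0.0198,-0.0282,0,0,0,0],[-0.0198,-0.0282,0,0,0,0],[-0.0198,-0.0282,0,0,0,0],[-0.0198,-0.0282,0,0,0,0],[-0.0198,-0.0282,0,0,0,0],[-0.0198,-0.0282,0,0,0,0],[-0.0198,-0.0282,0,0,0,0]]' 0.2 30
python3 -m handwheel '[[-0.0198,-0.0282,0,0,0,0],[-0.0198,-0.0282,0,0,0,0],[-0.0198,-0.0282,0,0,0,0],[-0.0198,-0.0282,0,0,0,0],[-0.0198,-0.0282,0,0,0,0],[-0.0198,-0.0282,0,0,0,0],[-0.0198,-0.0282,0,0,0,0],[-0.0198,-0.0282,0,0,0,0]]'
python3 -c "from workcell import monitor;print(monitor.get_obs()['q'])"
```

```text
time: 0.77
ee_pos: [0.2423, 0.266, 0.2263]
tcp_rot: [-180.0, -0.0, 163.9]
wrist_force: [0.2, -0.2, 0.6]
opening: 0.0513
time: 1.43
ee_pos: [0.3317, 0.005, 0.2266]
tcp_rot: [180.0, 0.0, 163.8]
wrist_force: [0.7, 1.0, -0.6]
opening: 0.0511
[ 8.65697467e-01 -2.45847969e+01 -1.53879337e+01  9.91706772e+01
  5.68745944e-03  1.70174878e+01]
```

```bash

python3 -m handwheel '[[-0.0198,-0.0282,0,0,0,0],[-0.0198,-0.0282,0,0,0,0],[-0.0198,-0.0282,0,0,0,0],[-0.0198,-0.0282,0,0,0,0],[-0.0198,-0.0282,0.01,0,0,0],[-0.0198,-0.0282,0.02,0,0,0],[-0.0198,-0.0282,0.02,0,0,0],[-0.0198,-0.0282,0.02,0,0,-1.6]]'
python3 - <<'E'
from h import *
o=monitor.get_obs();c=cams.camera("wrist");save(c,"w1.png");print(o['q'],o['ee_pos'],o['tcp_rot'])
T=c["tool_from_camera"];print(T,c["fx"],c["cx"],c["cy"])
E
```

```text
time: 2.1
ee_pos: [0.4213, -0.2558, 0.1555]
tcp_rot: [-180.0, 0.0, 165.4]
wrist_force: [0.7, -0.8, 1.1]
opening: 0.0513
[-3.12711092e+01 -3.70920036e+00 -6.55393550e+00  8.71437974e+01
  2.50551850e-03 -1.66761357e+01] [ 0.42126578 -0.25582793  0.15552768] [-1.79999109e+02  1.17041722e-02  1.65405027e+02]
[[ 6.50379370e-04 -9.46012043e-01 -3.24130824e-01  8.40934337e-02]
 [ 9.99999769e-01  5.50836585e-04  3.98854928e-04 -2.83921824e-04]
 [-1.98778449e-04 -3.24131008e-01  9.46012183e-01 -1.46738997e-01]
 [ 0.00000000e+00  0.00000000e+00  0.00000000e+00  1.00000000e+00]] 309.70691628693146 317.5318437557124 202.25684471895383
```

View pics/w1.png

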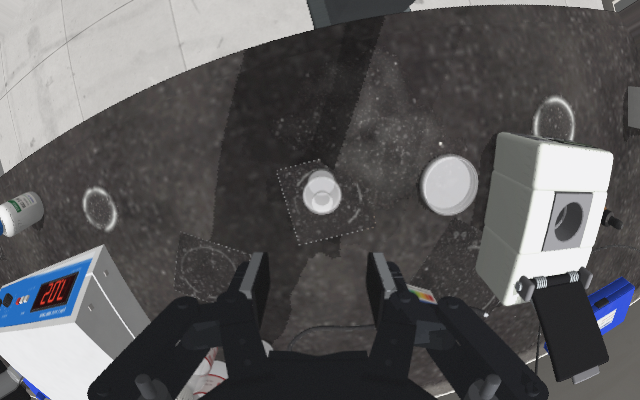

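Wrist view: vial knob near (322,196) between the fingers, well mouth at (569,221), flap (570,330), dish (449,184).

```bash
cat >> h.py <<'E'
def wray(c,o,px,z):
    d=np.array([px[0]-c["cx"],px[1]-c["cy"]]);r=np.hypot(*d);th=r/c["fx"]
    v=np.r_[np.sin(th)*d/r,np.cos(th)];T=c["tool_from_camera"];M=R.from_euler('xyz',o['tcp_rot'],degrees=True).as_matrix()
    p=M@T[:3,3]+o['ee_pos'];v=M@T[:3,:3]@v
    return p+v*(z-p[2])/v[2]
E
python3 - <<'E'
from h import *
o=monitor.get_obs();c=cams.camera("wrist");g=cv2.cvtColor(c["img"],cv2.COLOR_RGB2GRAY)
print('knob',wray(c,o,(322,197),.065),'lid',wray(c,o,(322,193),.053),'well',wray(c,o,(569,221),.085))
m=(g[165:220,295:350]>150).astype(np.uint8);k=cv2.findContours(m,0,2)[0];k=max(k,key=cv2.contourArea)
(x,y),r=cv2.minEnclosingCircle(k);print(x+295,y+165,r,wray(c,o,(x+295,y+165),.053))
im=cv2.resize(c["img"][160:230,280:370],None,fx=6,fy=6)[...,::-1];cv2.imwrite("pics/w2.png",im)
E
```

```text
knob [ 0.4133539  -0.25368628  0.065     ] lid [ 0.4137488  -0.25361615  0.053     ] well [ 0.4893532  -0.02573426  0.085     ]
326.0 193.0 22.0908203125 [ 0.41457038 -0.25042018  0.053     ]
```

View pics/w2.png

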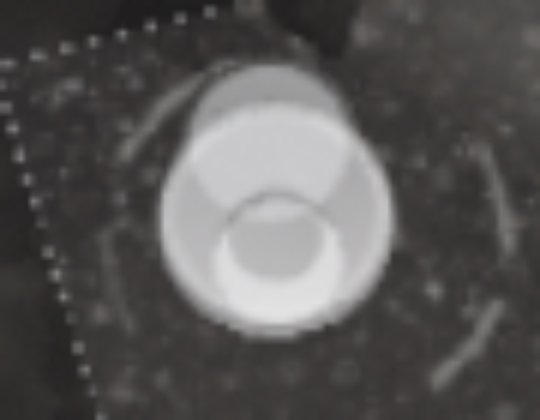

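```bash

python3 -m handwheel '[[0.001,0.001,0.01,0,0,0],[0.001,0.001,0.01,0,0,0],[0.001,0,0.01,0,0,0],[0,0,0.01,0,0,0],[0,0,0.01,0,0,0],[0,0,0.005,0,0,0],[0,0,0,0,0,0],[0,0,0,0,0,0]]'
python3 - <<'E'
from h import *
o=monitor.get_obs();c=cams.camera("wrist");print(o['ee_pos'],o['wrist_force'])
im=cv2.resize(c["img"][140:330,200:440],None,fx=3.2,fy=3.2,interpolation=cv2.INTER_CUBIC)[...,::-1];cv2.imwrite("pics/w3.png",im)
P=c["depth"];print(np.round(P[200:300:8,320],3))
# predicted pixel of tool-axis points
T=np.linalg.inv(c["tool_from_camera"])
for z in (0,.017,.045):
    p=T[:3]@np.array([0,0,z,1]);th=np.arctan2(np.hypot(p[0],p[1]),p[2]);print(z,c["fx"]*th*p[:2]/np.hypot(p[0],p[1])+[c["cx"],c["cy"]])
E
```

```text
time: 2.87
ee_pos: [0.4188, -0.251, 0.1016]
tcp_rot: [180.0, -0.0, 165.5]
wrist_force: [0.3, 0.3, 0.7]
opening: 0.0515
[ 0.41876587 -0.25102822  0.10160661] [0.26353107 0.29880968 0.72427121]
[0.215 0.212 0.213 0.201 0.202 0.204 0.278 0.28  0.282 0.285 0.288 0.292
 0.295]
0 [317.89931151 261.1941516 ]
0.017 [317.86291077 246.96704951]
0.045 [317.81399481 228.03297553]
```

View pics/w3.png

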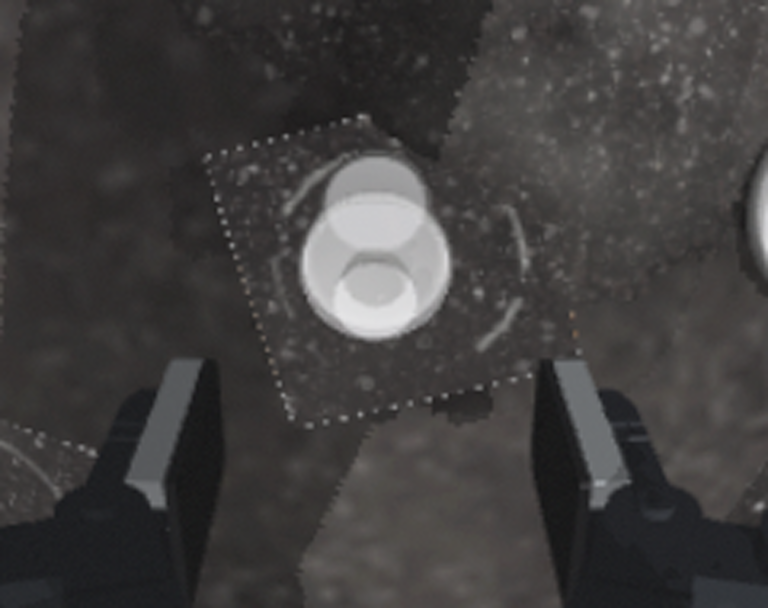

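```bash
python3 - <<'E'
from h import *
c=cams.camera("wrist");o=monitor.get_obs();print(o['ee_pos'])
h,w=c["depth"].shape;u,v=np.meshgrid(np.arange(w)-c["cx"],np.arange(h)-c["cy"]);r=np.hypot(u,v)+1e-9;th=r/c["fx"];d=c["depth"]
P=np.stack([np.tan(th)*u/r*d,np.tan(th)*v/r*d,d],-1)@c["tool_from_camera"][:3,:3].T+c["tool_from_camera"][:3,3]
def st(m,n):
    p=P[m];print(n,len(p),np.round(np.percentile(p,[1,10,50,90,99],0),4).tolist())
Y,X=np.mgrid[0:h,0:w]
box=lambda a,b,e,f:(X>=a)&(X<b)&(Y>=e)&(Y<f)
k=box(290,350,190,250)
st(k&(abs(P[...,2]-.0366)<.006),'knobtop')
st(k&(abs(P[...,2]-.0486)<.0055),'lid')
st(box(235,272,250,330)&(P[...,2]<.04)&(P[...,2]>-.03)&(abs(P[...,1])<.034),'padL');st(box(365,405,250,330)&(P[...,2]<.04)&(P[...,2]>-.03)&(abs(P[...,1])<.034),'padR')
for y,x in((254,258),(260,258),(270,256),(280,252),(254,378),(260,378),(270,382),(280,386),(290,266),(270,266)):print(x,y,np.round(P[y,x],4))
E
```

```text
[ 0.41907072 -0.25133862  0.10218817]
knobtop 504 [[-0.0092, -0.0085, 0.037], [-0.0067, -0.0064, 0.0379], [-0.0001, -0.0005, 0.0389], [0.0055, 0.0054, 0.0401], [0.0073, 0.0074, 0.0422]]
lid 772 [[-0.0142, -0.0153, 0.047], [-0.0067, -0.0119, 0.0516], [0.0046, -0.0006, 0.053], [0.011, 0.0113, 0.0539], [0.0137, 0.0144, 0.0541]]
padL 614 [[-0.0101, -0.0324, -0.0297], [-0.0075, -0.0309, -0.0282], [0.0089, -0.0261, -0.0204], [0.0117, -0.0256, -0.0115], [0.0121, -0.0254, -0.0082]]
padR 615 [[-0.0102, 0.025, -0.0298], [-0.0067, 0.0253, -0.0282], [0.0091, 0.0257, -0.0204], [0.0118, 0.0307, -0.0115], [0.0123, 0.0334, -0.008]]
258 254 [ 0.0114 -0.0296 -0.0134]
258 260 [ 0.0121 -0.0283 -0.0207]
256 270 [ 0.012  -0.0276 -0.0297]
252 280 [ 0.0113 -0.0282 -0.0368]
378 254 [ 0.0119  0.0295 -0.0144]
378 260 [ 0.0117  0.0285 -0.0199]
382 270 [ 0.0112  0.0289 -0.0284]
386 280 [ 0.0109  0.0293 -0.0362]
266 290 [-0.006  -0.026  -0.0195]
266 270 [ 0.0034 -0.0259 -0.0154]
```

```bash
python3 -m handwheel '[[0,0,0,0,0,0],[0,0,0,0,0,0],[0,0,0,0,0,0],[0,0,0,0,0,0],[0,0,0,0,0,0],[0,0,0,0,0,0],[0,0,0,0,0,0],[0,0,0,0,0,0]]' -0.5
cat >> h.py <<'E'
def wpts(c):
    h,w=c["depth"].shape;u,v=np.meshgrid(np.arange(w)-c["cx"],np.arange(h)-c["cy"]);r=np.hypot(u,v)+1e-9;th=r/c["fx"];d=c["depth"]
    return np.stack([np.tan(th)*u/r*d,np.tan(th)*v/r*d,d],-1)@c["tool_from_camera"][:3,:3].T+c["tool_from_camera"][:3,3]
E
python3 - <<'E'
from h import *
o=monitor.get_obs();c=cams.camera("wrist");P=wpts(c);print(o['ee_pos'])
Y,X=np.mgrid[0:400,0:640]
for n,s in(('L',-1),('R',1)):
    m=(P[...,2]>-.03)&(P[...,2]<.03)&(abs(P[...,1])<.04)&(P[...,1]*s>0)&(abs(P[...,0])<.02)&(c["depth"]>0)
    p=P[m];print(n,len(p),np.round(np.percentile(p,[1,50,99],0),4).tolist(),Y[m].min())
im=cv2.resize(c["img"][140:330,200:440],None,fx=3.2,fy=3.2,interpolation=cv2.INTER_CUBIC)[...,::-1];cv2.imwrite("pics/w4.png",im)
E
```

```text
time: 3.63
ee_pos: [0.4188, -0.2513, 0.1016]
tcp_rot: [180.0, -0.0, 165.5]
wrist_force: [0.2, 1.1, 0.1]
opening: 0.0213
[ 0.41879894 -0.2512538   0.10158059]
L 730 [[-0.0084, -0.0241, -0.0299], [0.0079, -0.0152, -0.0204], [0.0121, -0.0106, -0.0062]] 250
R 724 [[-0.0086, 0.0102, -0.0298], [0.0079, 0.0147, -0.0204], [0.0121, 0.0238, -0.0057]] 250
```

View pics/w4.png

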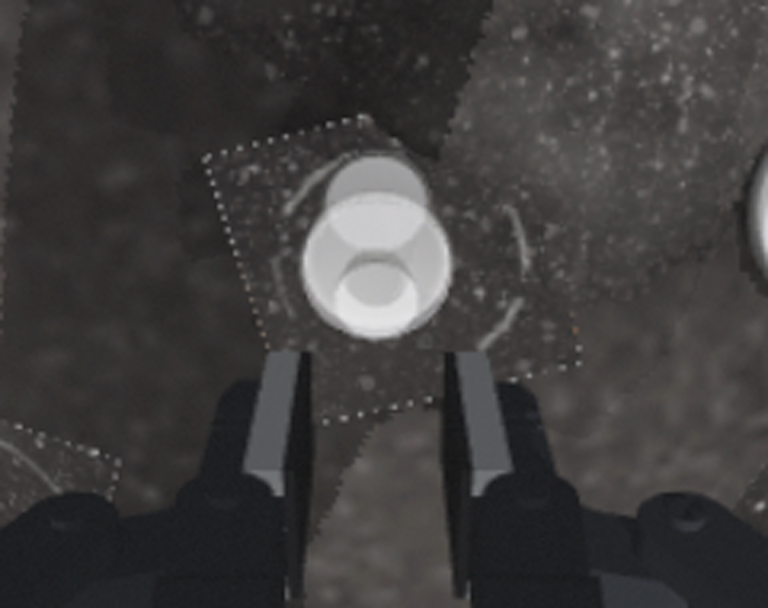

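```bash
python3 -m handwheel '[[0,0,0.005,0,0,0],[0,0,0.005,0,0,0],[0,0,0.005,0,0,0],[0,0,0.005,0,0,0],[0,0,0.004,0,0,0],[0,0,0.003,0,0,0],[0,0,0,0,0,0],[0,0,0,0,0,0]]' -0.2
python3 - <<'E'
from h import *
o=monitor.get_obs();c=cams.camera("wrist");P=wpts(c);print(o['ee_pos'])
for n,s in(('L',-1),('R',1)):
    m=(P[...,2]>-.03)&(P[...,2]<.004)&(abs(P[...,1])<.04)&(P[...,1]*s>0)&(abs(P[...,0])<.02)&(c["depth"]>0)
    p=P[m];print(n,len(p),np.round(np.percentile(p,[1,50,99],0),4).tolist())
im=cv2.resize(c["img"][140:330,200:440],None,fx=3.2,fy=3.2,interpolation=cv2.INTER_CUBIC)[...,::-1];cv2.imwrite("pics/w5.png",im)
E
```

```text
time: 4.35
ee_pos: [0.4187, -0.2512, 0.0745]
tcp_rot: [180.0, -0.0, 165.5]
wrist_force: [-0.6, -0.2, -0.4]
opening: 0.034
[ 0.41870031 -0.25121054  0.0744503 ]
L 776 [[-0.0095, -0.0306, -0.0298], [0.0078, -0.0204, -0.0203], [0.0123, -0.017, -0.0066]]
R 773 [[-0.0093, 0.0165, -0.0298], [0.0078, 0.02, -0.0203], [0.0122, 0.0301, -0.0066]]
```

View pics/w5.png

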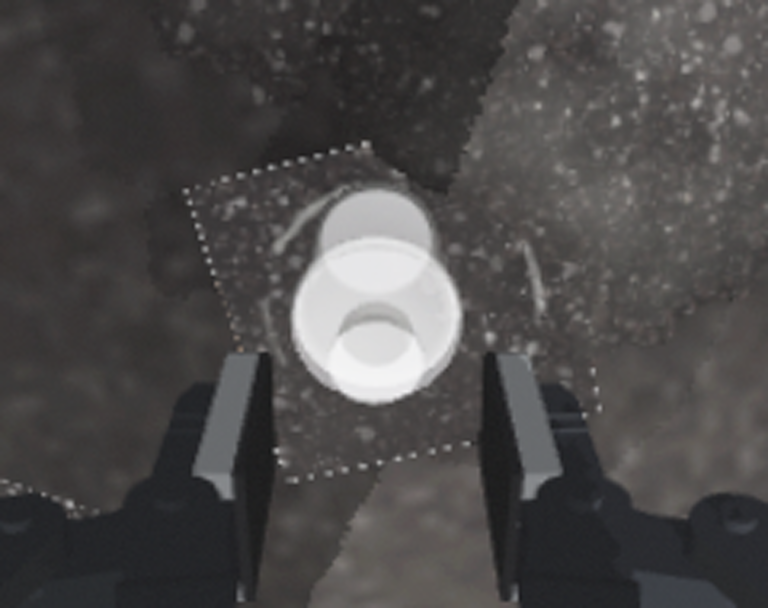

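```bash
python3 -m handwheel '[[0,0,0.002,0,0,0],[0,0,0,0,0,0],[0,0,0,0,0,0],[0,0,0,0,0,0],[0,0,0,0,0,0],[0,0,0,0,0,0],[0,0,0,0,0,0],[0,0,0,0,0,0]]' -1 25
python3 - <<'E'
from h import *
o=monitor.get_obs();c=cams.camera("wrist");P=wpts(c);print(o['ee_pos'],o['opening'])
m=(abs(P[...,1])<.012)&(P[...,2]>.002)&(P[...,2]<.014)&(abs(P[...,0])<.025)&(c["depth"]>0)
print('knob?',m.sum(),np.round(np.percentile(P[m],[2,50,98],0),4).tolist() if m.sum() else '')
E
```

```text
time: 5.07
ee_pos: [0.4188, -0.2513, 0.0726]
tcp_rot: [180.0, 0.0, 165.5]
wrist_force: [-0.6, 1.3, -0.0]
opening: -0.0002
[ 0.41880314 -0.25126572  0.07258578] -0.0002302828342004948
knob? 271 [[-0.0025, -0.0085, 0.0086], [0.0043, -0.0005, 0.0102], [0.0072, 0.0081, 0.0137]]
```

```bash
python3 -m handwheel '[[0,0,0,0,0,0],[0,0,0,0,0,0],[0,0,0,0,0,0],[0,0,0,0,0,0],[0,0,0.004,0,0,0],[0,0,0.004,0,0,0],[0,0,0.004,0,0,0],[0,0,0.004,0,0,0]]' 0 25
python3 -m handwheel '[[0,0,0.003,0,0,0],[0,0,0,0,0,0],[0,0,0,0,0,0],[0,0,0,0,0,0],[0,0,0,0,0,0],[0,0,0,0,0,0],[0,0,0,0,0,0],[0,0,0,0,0,0]]' -1 25
python3 - <<'E'
from h import *
o=monitor.get_obs();c=cams.camera("wrist");print(o['ee_pos'],o['opening'],o['wrist_force'])
im=cv2.resize(c["img"][140:330,200:440],None,fx=3.2,fy=3.2,interpolation=cv2.INTER_CUBIC)[...,::-1];cv2.imwrite("pics/w6.png",im)
E
```

```text
time: 5.78
ee_pos: [0.4186, -0.2512, 0.0559]
tcp_rot: [180.0, -0.0, 165.5]
wrist_force: [-0.1, 0.3, -0.5]
opening: 0.0429
time: 6.45
ee_pos: [0.4188, -0.2513, 0.0537]
tcp_rot: [-180.0, 0.0, 165.5]
wrist_force: [-0.5, -0.4, -0.2]
opening: 0.0135
[ 0.41884    -0.25127431  0.05369437] 0.013545962920851312 [-0.53967295 -0.39498708 -0.238492  ]
```

View pics/w6.png

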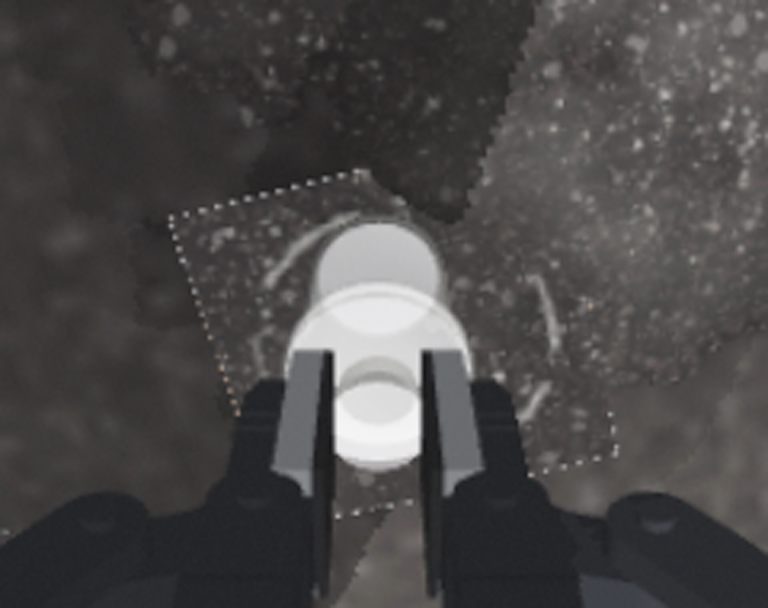

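```bash
python3 -m handwheel '[[0,0,0,0,0,0],[0,0,0,0,0,0],[0,0,0,0,0,0],[0,0,0,0,0,0],[0,0,0,0,0,0],[0,0,0,0,0,0],[0,0,0,0,0,0],[0,0,0,0,0,0]]'
```

```text
time: 7.17
ee_pos: [0.4188, -0.2513, 0.0536]
tcp_rot: [-180.0, -0.0, 165.5]
wrist_force: [0.2, 0.1, 0.1]
opening: 0.0142
```

```bash
python3 -m handwheel '[[0,0,-0.006,0,0,0],[0,0,-0.012,0,0,0],[0,0,-0.018,0,0,0],[0,0,-0.02,0,0,0],[0,0,-0.02,0,0,0],[0,0,-0.02,0,0,0],[0,0,-0.015,0,0,0],[0,0,0,0,0,0]]' -1 40
python3 - <<'E'
from h import *
o=monitor.get_obs();c=cams.camera("wrist");P=wpts(c);print(o['ee_pos'],o['opening'])
m=(abs(P[...,1])<.0165)&(P[...,2]>-.02)&(P[...,2]<.0)&(abs(P[...,0])<.02)&(c["depth"]>0)&(abs(P[...,1])<.0065)
print('knob',m.sum(),np.round(np.percentile(P[m],[2,50,98],0),4).tolist() if m.sum() else '')
m=(abs(P[...,1])<.02)&(P[...,2]>.0)&(P[...,2]<.008)&(abs(P[...,0])<.03)&(c["depth"]>0)
print('lid',m.sum(),np.round(np.percentile(P[m],[1,50,99],0),4).tolist() if m.sum() else '')
save(c,"w7.png")
s=cams.camera("top");Q=pts(s);np.save("top1.npy",Q);save(s,"top1.png")
E
```

```text
time: 7.83
ee_pos: [0.42, -0.252, 0.169]
tcp_rot: [-179.9, 0.3, 165.5]
wrist_force: [1.0, -0.5, -0.1]
opening: 0.0128
[ 0.41997425 -0.25197903  0.16904616] 0.012789207033266203
knob 752 [[-0.0095, -0.0061, -0.0124], [0.0006, 0.0001, -0.01], [0.0085, 0.0062, -0.0009]]
lid 1015 [[0.0001, -0.0162, 0.0006], [0.0085, 0.0, 0.0047], [0.0151, 0.0157, 0.0079]]
```

```bash
python3 -m handwheel '[[-0.002,0.015,0,0,0,0],[-0.002,0.03,0,0,0,0],[-0.002,0.035,0,0,0,0],[-0.002,0.035,0,0,0,0],[-0.002,0.035,0,0,0,0],[-0.002,0.025,0,0,0,0],[-0.002,0.012,0,0,0,0],[0,0,0,0,0,0]]'
python3 -m handwheel '[[0,0,0,0,0,0],[0,0,0,0,0,0],[0,0,0,0,0,0],[0,0,0,0,0,0],[0,0,0,0,0,0],[0,0,0,0,0,0],[0,0,0,0,0,0],[0,0,0,0,0,0]]'
python3 - <<'E'
from h import *
o=monitor.get_obs();c=cams.camera("wrist");P=wpts(c);print(o['ee_pos'],o['opening'])
save(c,"w8.png")
M=R.from_euler('xyz',o['tcp_rot'],degrees=True).as_matrix();W=P@M.T+o['ee_pos']
np.save("w8.npy",W);np.save("w8t.npy",P)
near=np.hypot(W[...,0]-.496,W[...,1]+.016)
top=(abs(W[...,2]-.085)<.005)&(near<.05)
low=(W[...,2]<.078)&(near<.027)&(c["depth"]>0)
Y,X=np.mgrid[0:400,0:640]
print('topz',np.median(W[top],0),top.sum());print('low',low.sum(),np.median(W[low],0),X[low].min(),X[low].max(),Y[low].min(),Y[low].max())
k=max(cv2.findContours(low.astype(np.uint8),0,1)[0],key=cv2.contourArea)[:,0]
# mouth rim: cast rays of contour onto z=.085
q=np.array([wray(c,o,p,.085)[:2] for p in k.astype(float)]);(x,y),r=cv2.minEnclosingCircle((q*1000).astype(np.float32));print('mouth',x,y,r)
e=cv2.fitEllipse((q*1000).astype(np.float32));print(e)
d=M.T@(np.r_[x/1000,y/1000,.085]-o['ee_pos']);print('tool',d)
E
```

```text
time: 8.6
ee_pos: [0.4795, -0.0719, 0.1635]
tcp_rot: [180.0, -0.1, 165.6]
wrist_force: [0.2, -0.8, -0.5]
opening: 0.013
time: 9.27
ee_pos: [0.4793, -0.0739, 0.1646]
tcp_rot: [-180.0, 0.0, 165.4]
wrist_force: [-0.2, 0.2, -0.8]
opening: 0.0128
[ 0.479271   -0.07393677  0.16461528] 0.012829650701329432
topz [ 0.49139782 -0.01599756  0.08427418] 8780
low 1735 [ 0.50690462 -0.01170684  0.05444744] 368 415 186 232
mouth 493.0777893066406 -17.114238739013672 20.328353881835938
((493.2462463378906, -17.035118103027344), (37.72620391845703, 39.540714263916016), 24.77765464782715)
tool [0.00092909 0.05846963 0.07961445]
```

View pics/w8.png

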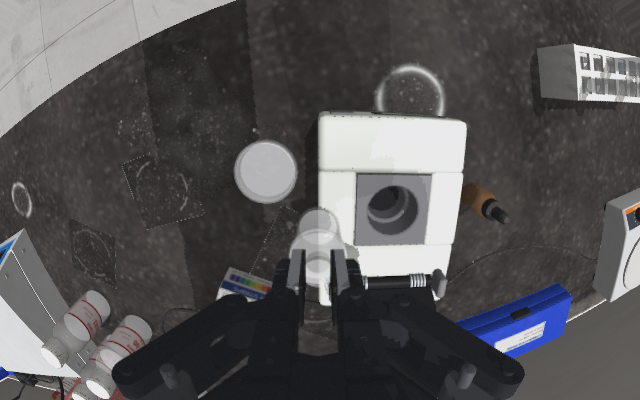

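```bash
python3 -m handwheel '[[0,0.006,0,0,0,0],[0.0007,0.01,0,0,0,0],[0,0.012,0,0,0,0],[0,0.012,0,0,0,0],[0,0.01,0,0,0,0],[0,0.0065,0,0,0,0],[0,0.003,0,0,0,0],[0,0,0,0,0,0]]'
python3 -m handwheel '[[0,0,0.004,0,0,0],[0,0,0.006,0,0,0],[0,0,0.006,0,0,0],[0,0,0.006,0,0,0],[0,0,0.005,0,0,0],[0,0,0.004,0,0,0],[0,0,0.003,0,0,0],[0,0,0,0,0,0]]'
python3 - <<'E'
from h import *
o=monitor.get_obs();c=cams.camera("wrist");P=wpts(c);print(o['ee_pos'],o['opening'],o['wrist_force'])
save(c,"w9.png");cv2.imwrite("pics/w9c.png",cv2.resize(c["img"][150:300,220:420],None,fx=4,fy=4,interpolation=cv2.INTER_CUBIC)[...,::-1])
t=cams.camera("top");save(t,"t2.png");np.save("t2.npy",pts(t))
s=cams.camera("side");save(s,"s2.png");np.save("s2.npy",pts(s))
E
```

```text
time: 9.98
ee_pos: [0.4937, -0.0151, 0.1645]
tcp_rot: [-180.0, -0.0, 165.5]
wrist_force: [0.2, -0.8, 0.2]
opening: 0.0128
time: 10.65
ee_pos: [0.4933, -0.0161, 0.1298]
tcp_rot: [-180.0, -0.1, 165.4]
wrist_force: [0.2, 0.2, -0.6]
opening: 0.0129
[ 0.49325605 -0.01606763  0.12982478] 0.012897344977338557 [ 0.24177586  0.19502437 -0.57533248]
```

View pics/w9c.png

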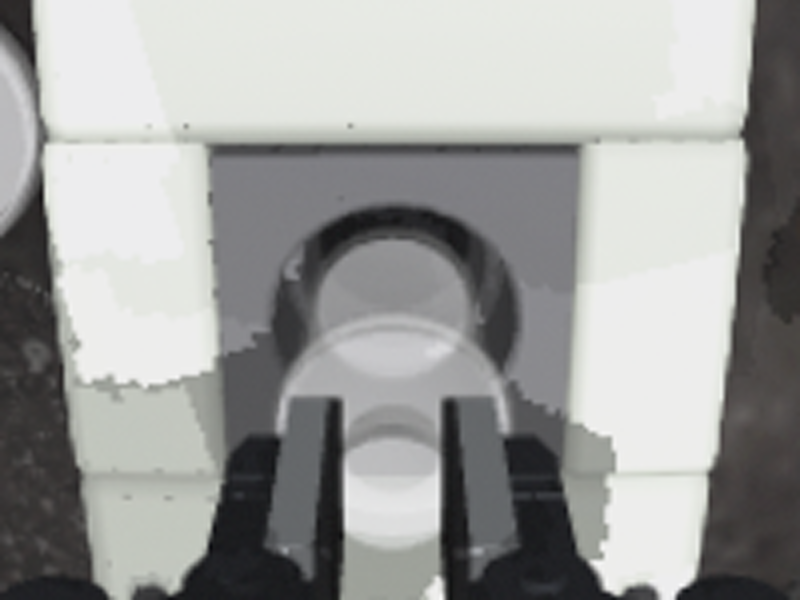

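```bash
python3 -m handwheel '[[0.001,0,0.003,0,0,0],[0,0,0.004,0,0,0],[0,0,0.004,0,0,0],[0,0,0.004,0,0,0],[0,0,0.004,0,0,0],[0,0,0.004,0,0,0],[0,0,0.003,0,0,0],[0,0,0.002,0,0,0]]'
python3 - <<'E'
from h import *
W=np.load("w8.npy");P=np.load("top0.npy")
m=np.hypot(P[...,0]-.4975,P[...,1]+.0185)<.010;print('seat z top',np.median(P[m][:,2]), P[m][:,2].std(),m.sum())
h=np.hypot(W[...,0]-.494,W[...,1]+.0165);m=(h<.012)&(W[...,2]<.06);print('seat wrist',np.median(W[m][:,2]) if m.any() else 0,m.sum(),np.percentile(W[m][:,2],[5,25,75,95]))
o=monitor.get_obs();print(o['ee_pos'],o['wrist_force'],o['torque'])
E
```

```text
time: 11.47
ee_pos: [0.4924, -0.0157, 0.102]
tcp_rot: [-180.0, -0.0, 165.5]
wrist_force: [0.3, 0.1, -0.7]
opening: 0.0128
seat z top 0.04326477677280317 0.002247524297828 47
seat wrist 0.04228064963505174 331 [0.041351   0.04195149 0.04274651 0.04334239]
[ 0.49240421 -0.01574625  0.10195614] [ 0.32113737  0.1451366  -0.74926648] [-0.02003908  0.05179943  0.00447597]
```

```bash
python3 -m handwheel '[[0,0,0.001,0,0,0],[0,0,0.001,0,0,0],[0,0,0.001,0,0,0],[0,0,0.0005,0,0,0],[0,0,0,0,0,0],[0,0,0,0,0,0],[0,0,0,0,0,0],[0,0,0,0,0,0]]'
python3 -m handwheel '[[0,0,0.0005,0,0,0],[0,0,0.0005,0,0,0],[0,0,0,0,0,0],[0,0,0,0,0,0],[0,0,0,0,0,0],[0,0,0,0,0,0],[0,0,0,0,0,0],[0,0,0,0,0,0]]'
```

```text
time: 12.13
ee_pos: [0.4926, -0.0157, 0.0992]
tcp_rot: [180.0, 0.0, 165.5]
wrist_force: [0.1, 0.3, -0.4]
opening: 0.0129
time: 12.8
ee_pos: [0.4926, -0.0158, 0.0981]
tcp_rot: [180.0, -0.0, 165.5]
wrist_force: [0.0, 0.4, -0.9]
opening: 0.0129
```

```bash
python3 -m handwheel '[[0,0,0.0005,0,0,0],[0,0,0.0005,0,0,0],[0,0,0,0,0,0],[0,0,0,0,0,0],[0,0,0,0,0,0],[0,0,0,0,0,0],[0,0,0,0,0,0],[0,0,0,0,0,0]]'
python3 - <<'E'
from h import *
o=monitor.get_obs();print(o['wrist_force'],o['ee_pos'])
E
python3 -m handwheel '[[0,0,0.0005,0,0,0],[0,0,0,0,0,0],[0,0,0,0,0,0],[0,0,0,0,0,0],[0,0,0,0,0,0],[0,0,0,0,0,0],[0,0,0,0,0,0],[0,0,0,0,0,0]]'
```

```text
time: 13.47
ee_pos: [0.4926, -0.0158, 0.0971]
tcp_rot: [180.0, 0.0, 165.5]
wrist_force: [-0.1, 0.1, -0.3]
opening: 0.0128
[-0.12704006  0.08268556 -0.31532564] [ 0.49262806 -0.01575749  0.09710377]
time: 14.13
ee_pos: [0.4926, -0.0157, 0.0966]
tcp_rot: [180.0, -0.0, 165.5]
wrist_force: [0.3, -0.2, -0.4]
opening: 0.013
```

```bash
python3 -m handwheel '[[0,0,0.0005,0,0,0],[0,0,0,0,0,0],[0,0,0,0,0,0],[0,0,0,0,0,0],[0,0,0,0,0,0],[0,0,0,0,0,0],[0,0,0,0,0,0],[0,0,0,0,0,0]]'
python3 -m handwheel '[[0,0,0,0,0,0],[0,0,0,0,0,0],[0,0,0,0,0,0],[0,0,0,0,0,0],[0,0,0,0,0,0],[0,0,0,0,0,0],[0,0,0,0,0,0],[0,0,0,0,0,0]]' -0.3
python3 - <<'E'
from h import *
o=monitor.get_obs();c=cams.camera("wrist");P=wpts(c);print(o['ee_pos'],o['opening'],o['wrist_force'])
for a,b in((-.02,-.003),(-.003,.006)):
    m=(abs(P[...,1])<.018)&(P[...,2]>a)&(P[...,2]<b)&(abs(P[...,0])<.02)&(c["depth"]>0)&((abs(P[...,1])<.0105)|(a>-.01))
    print(m.sum(),np.round(np.percentile(P[m],[2,10,50,90,98],0),4).tolist())
E
```

```text
time: 14.8
ee_pos: [0.4926, -0.0157, 0.0961]
tcp_rot: [180.0, 0.0, 165.5]
wrist_force: [0.5, 0.3, -0.6]
opening: 0.0129
time: 15.47
ee_pos: [0.4926, -0.0158, 0.0961]
tcp_rot: [180.0, -0.0, 165.5]
wrist_force: [1.1, 0.4, 0.6]
opening: 0.0298
[ 0.49258163 -0.01576143  0.09607524] 0.029818008055454506 [1.10262371 0.36984405 0.61578909]
825 [[-0.0091, -0.0082, -0.0114], [-0.0067, -0.0062, -0.0107], [-0.0001, -0.0005, -0.0097], [0.0054, 0.0057, -0.0079], [0.0066, 0.0073, -0.0057]]
1490 [[-0.012, -0.0153, 0.0006], [-0.0066, -0.0126, 0.0027], [0.0044, -0.0005, 0.0045], [0.0113, 0.0116, 0.0056], [0.0137, 0.0145, 0.0059]]
```

```bash
python3 -m handwheel '[[0,0,-0.004,0,0,0],[0,0,-0.008,0,0,0],[0,0,-0.016,0,0,0],[0,0,-0.022,0,0,0],[0,0,-0.024,0,0,0],[0,0,-0.024,0,0,0],[0,0,-0.016,0,0,0],[0,0,-0.006,0,0,0]]'
python3 - <<'E'
from h import *
o=monitor.get_obs();c=cams.camera("wrist");P=wpts(c);print(o['ee_pos'])
M=R.from_euler('xyz',o['tcp_rot'],degrees=True).as_matrix();W=P@M.T+o['ee_pos']
for a,b in((.098,.112),(.088,.097)):
    m=(np.hypot(W[...,0]-.493,W[...,1]+.0155)<.022)&(W[...,2]>a)&(W[...,2]<b)
    print('vial',m.sum(),np.round(np.percentile(W[m],[2,10,50,90,98],0),4).tolist())
save(c,"w10.png")
t=cams.camera("top");Q=pts(t);save(t,"t3.png")
m=(np.hypot(Q[...,0]-.496,Q[...,1]+.018)<.025)&(Q[...,2]>.1)&(Q[...,2]<.13);print('top knob',m.sum(),Q[m].mean(0) if m.any() else '')
E
```

```text
time: 16.18
ee_pos: [0.4934, -0.0158, 0.2196]
tcp_rot: [179.9, 0.2, 165.5]
wrist_force: [0.2, 1.1, 0.6]
opening: 0.0296
[ 0.4934235  -0.01579406  0.21956408]
vial 295 [[0.486, -0.0244, 0.1024], [0.4877, -0.0225, 0.1046], [0.4934, -0.0163, 0.1059], [0.4995, -0.0104, 0.1069], [0.5015, -0.0087, 0.1078]]
vial 687 [[0.4785, -0.0316, 0.0888], [0.4809, -0.0289, 0.0898], [0.4891, -0.0145, 0.0913], [0.5058, -0.0036, 0.0928], [0.5094, -0.001, 0.0938]]
top knob 0
```

```bash
python3 -m handwheel '[[-0.01,0,0,0,0,0],[-0.02,0,0,0,0,0],[-0.02,0,0,0,0,0],[-0.024,0,0,0,0,0],[-0.024,0,0,0,0,0],[-0.022,0,0,0,0,0],[-0.02,0,0,0,0,0],[-0.008,0,0,0,0,0]]' -1 40
python3 - <<'E'
from h import *
o=monitor.get_obs();s=cams.camera("side");Q=pts(s);save(s,"s3.png");print(o['ee_pos'],o['q'],o['wrist_force'])
cv2.imwrite("pics/s3c.png",cv2.resize(s["img"][120:290,220:420],None,fx=3.5,fy=3.5,interpolation=cv2.INTER_CUBIC)[...,::-1])
c=cams.camera("wrist");P=wpts(c)
m=(P[...,2]>-.03)&(P[...,2]<.02)&(abs(P[...,1])<.03)&(P[...,0]<.014)&(P[...,0]>-.02)&(c["depth"]>0)
print('tip',m.sum(),np.round(np.percentile(P[m],[1,50,99],0),4).tolist())
m=(P[...,2]>-.0)&(P[...,2]<.06)&(abs(P[...,1])<.05)&(P[...,0]<.06)&(P[...,0]>.01)&(c["depth"]>0)
print('flap',m.sum(),np.round(np.percentile(P[m],[1,50,99],0),4).tolist())
E
```

```text
time: 16.95
ee_pos: [0.6378, -0.0537, 0.2128]
tcp_rot: [-180.0, -0.2, 165.4]
wrist_force: [-0.8, 0.2, -0.7]
opening: -0.0
[ 0.63779706 -0.05373183  0.21282472] [-4.81163150e+00  1.78299447e+01  2.34686743e+01  9.58127071e+01
 -8.69597576e-03  9.75538257e+00] [-0.84618383  0.23213637 -0.65500571]
tip 1168 [[0.0067, -0.0136, -0.0298], [0.011, -0.0002, -0.0207], [0.0122, 0.0132, -0.0089]]
flap 5483 [[0.0295, -0.0377, 0.0234], [0.0411, 0.0007, 0.0385], [0.052, 0.039, 0.0595]]
```

```bash
python3 -m handwheel '[[0,0,0.004,0,0,0],[0,0,0.008,0,0,0],[0,0,0.01,0,0,0],[0,0,0.01,0,0,0],[0,0,0.01,0,0,0],[0,0,0.008,0,0,0],[0,0,0.003,0,0,0],[0,0,0,0,0,0]]'
python3 -m handwheel '[[0.003,0,0,0,0,0],[0.004,0,0,0,0,0],[0.004,0,0,0,0,0],[0.004,0,0,0,0,0],[0.004,0,0,0,0,0],[0.004,0,0,0,0,0],[0.004,0,0,0,0,0],[0.004,0,0,0,0,0]]'
```

```text
time: 17.72
ee_pos: [0.6353, -0.0529, 0.1619]
tcp_rot: [-180.0, -0.1, 165.5]
wrist_force: [0.8, -0.4, 0.4]
opening: -0.0003
time: 18.38
ee_pos: [0.6057, -0.0451, 0.1635]
tcp_rot: [180.0, 0.1, 165.5]
wrist_force: [4.3, 0.0, 2.4]
opening: 0.0004
```

Contact with the flap (≈4 N); keep pulling steadily.

```bash
python3 -m handwheel '[[0.004,0,0,0,0,0],[0.005,0,0,0,0,0],[0.005,0,0,0,0,0],[0.005,0,0,0,0,0],[0.005,0,0,0,0,0],[0.005,0,0,0,0,0],[0.005,0,0,0,0,0],[0.005,0,0,0,0,0]]'
python3 -m handwheel '[[0.005,0,0,0,0,0],[0.005,0,0,0,0,0],[0.005,0,0,0,0,0],[0.005,0,0,0,0,0],[0.005,0,0,0,0,0],[0.004,0,0,0,0,0],[0.003,0,0,0,0,0],[0.002,0,0,0,0,0]]'
```

```text
time: 19.05
ee_pos: [0.5676, -0.0352, 0.163]
tcp_rot: [-180.0, -0.0, 165.5]
wrist_force: [2.5, -0.9, 1.0]
opening: -0.0002
time: 19.72
ee_pos: [0.5347, -0.0266, 0.1631]
tcp_rot: [180.0, -0.0, 165.5]
wrist_force: [1.6, -1.0, 0.8]
opening: 0.0001
```

```bash
python3 -m handwheel '[[0.004,0,0,0,0,0],[0.004,0,0,0,0,0],[0.004,0,0,0,0,0],[0.004,0,0,0,0,0],[0.004,0,0,0,0,0],[0.003,0,0,0,0,0],[0.002,0,0,0,0,0],[0,0,0,0,0,0]]'
python3 - <<'E'
from h import *
o=monitor.get_obs();c=cams.camera("wrist");P=wpts(c);print(o['ee_pos'],o['wrist_force'])
M=R.from_euler('xyz',o['tcp_rot'],degrees=True).as_matrix();W=P@M.T+o['ee_pos']
dx=-((W[...,0]-.5556)*-.968+(W[...,1]+.0321)*.25) # behind hinge +
dy=(W[...,0]-.5556)*.252+(W[...,1]+.0321)*.968
m=(abs(dy)<.05)&(dx<-.02)&(dx>-.13)&(W[...,2]>.088)&(W[...,2]<.24)&(c["depth"]>0)
for a in np.arange(-.13,-.02,.01):
    k=m&(dx>=a)&(dx<a+.01)&(c["img"].max(-1)<90);
    if k.sum()>5:print(round(a,3),k.sum(),np.round(np.percentile(W[k][:,2],[10,50,90]),4))
save(c,"w11.png")
E
```

```text
time: 20.38
ee_pos: [0.5107, -0.0204, 0.1632]
tcp_rot: [180.0, 0.0, 165.5]
wrist_force: [0.2, -0.3, -0.2]
opening: -0.0002
[ 0.5106737  -0.02040901  0.16320907] [ 0.15240581 -0.27873038 -0.22472128]
-0.1 1106 [0.1248 0.1258 0.1268]
-0.09 1776 [0.1219 0.1234 0.125 ]
-0.08 1583 [0.1182 0.1199 0.1215]
-0.07 3096 [0.1151 0.2126 0.2382]
-0.06 10501 [0.1138 0.2216 0.2365]
-0.05 2881 [0.108  0.215  0.2375]
-0.04 2638 [0.1044 0.2214 0.2328]
-0.03 984 [0.1003 0.1018 0.1034]
```

```bash
python3 -m handwheel '[[0.005,0,0,0,0,0],[0.007,0,0,0,0,0],[0.008,0,0,0,0,0],[0.008,0,0.003,0,0,0],[0.007,0,0.006,0,0,0],[0.005,0,0.007,0,0,0],[0.002,0,0.006,0,0,0],[0,0,0.004,0,0,0]]'
python3 -m handwheel '[[0,0,0.002,0,0,0],[0,0,0.002,0,0,0],[0,0,0.0015,0,0,0],[0,0,0.0015,0,0,0],[0,0,0.0015,0,0,0],[0,0,0.0015,0,0,0],[0,0,0.0015,0,0,0],[0,0,0.0005,0,0,0]]'
python3 - <<'E'
from h import *
o=monitor.get_obs();print(o['ee_pos'],o['wrist_force'])
E
```

```text
time: 21.1
ee_pos: [0.4696, -0.0098, 0.1362]
tcp_rot: [-180.0, -0.0, 165.5]
wrist_force: [-0.8, -0.6, 0.5]
opening: -0.0
time: 21.77
ee_pos: [0.4703, -0.01, 0.1249]
tcp_rot: [-180.0, -0.0, 165.5]
wrist_force: [-0.3, 0.2, 0.2]
opening: 0.0002
[ 0.47032236 -0.00997339  0.12485964] [-0.33005003  0.16676074  0.22426106]
```

```bash
for i in 1 ; do python3 -m handwheel '[[0,0,0.001,0,0,0],[0,0,0.001,0,0,0],[0,0,0.001,0,0,0],[0,0,0.001,0,0,0],[0,0,0.001,0,0,0],[0,0,0.001,0,0,0],[0,0,0.001,0,0,0],[0,0,0.001,0,0,0]]'; done
python3 -m handwheel '[[0,0,0.001,0,0,0],[0,0,0.001,0,0,0],[0,0,0.001,0,0,0],[0,0,0.001,0,0,0],[0,0,0.001,0,0,0],[0,0,0.001,0,0,0],[0,0,0.001,0,0,0],[0,0,0.001,0,0,0]]'
```

```text
time: 22.43
ee_pos: [0.4702, -0.0099, 0.1172]
tcp_rot: [180.0, -0.0, 165.5]
wrist_force: [-2.6, 0.1, 3.6]
opening: 0.0003
time: 23.1
ee_pos: [0.4703, -0.01, 0.109]
tcp_rot: [-180.0, -0.0, 165.5]
wrist_force: [-1.5, -0.0, 3.0]
opening: -0.0002
```

```bash
python3 -m handwheel '[[0,0,0.001,0,0,0],[0,0,0.001,0,0,0],[0,0,0.001,0,0,0],[0,0,0.001,0,0,0],[0,0,0.001,0,0,0],[0,0,0.001,0,0,0],[0,0,0.001,0,0,0],[0,0,0.001,0,0,0]]'
python3 -m handwheel '[[0,0,0.001,0,0,0],[0,0,0.001,0,0,0],[0,0,0.001,0,0,0],[0,0,0.001,0,0,0],[0,0,0.001,0,0,0],[0,0,0.001,0,0,0],[0,0,0.001,0,0,0],[0,0,0.001,0,0,0]]'
```

```text
time: 23.77
ee_pos: [0.4703, -0.01, 0.101]
tcp_rot: [-180.0, -0.0, 165.5]
wrist_force: [-1.5, 0.1, 3.6]
opening: 0.0001
time: 24.43
ee_pos: [0.4703, -0.01, 0.093]
tcp_rot: [-180.0, -0.0, 165.5]
wrist_force: [-2.5, 0.2, 3.5]
opening: 0.0
```

```bash
python3 -m handwheel '[[0,0,0.0005,0,0,0],[0,0,0.0005,0,0,0],[0,0,0.0005,0,0,0],[0,0,0.0005,0,0,0],[0,0,0.0005,0,0,0],[0,0,0.0005,0,0,0],[0,0,0.0005,0,0,0],[0,0,0.0005,0,0,0]]'
python3 -m handwheel '[[0,0,0.0005,0,0,0],[0,0,0.0005,0,0,0],[0,0,0.0005,0,0,0],[0,0,0.0005,0,0,0],[0,0,0,0,0,0],[0,0,0,0,0,0],[0,0,0,0,0,0],[0,0,0,0,0,0]]'
```

```text
time: 25.1
ee_pos: [0.4703, -0.01, 0.089]
tcp_rot: [180.0, -0.0, 165.5]
wrist_force: [-1.5, 0.3, 2.7]
opening: -0.0001
time: 25.77
ee_pos: [0.4703, -0.0099, 0.0872]
tcp_rot: [180.0, 0.0, 165.5]
wrist_force: [-3.3, -0.1, 4.8]
opening: 0.0005
```

```bash
python3 -m handwheel '[[0,0,0.0005,0,0,0],[0,0,0.0005,0,0,0],[0,0,0,0,0,0],[0,0,0,0,0,0],[0,0,0,0,0,0],[0,0,0,0,0,0],[0,0,0,0,0,0],[0,0,0,0,0,0]]'
python3 -m handwheel '[[0,0,0.0005,0,0,0],[0,0,0.0005,0,0,0],[0,0,0,0,0,0],[0,0,0,0,0,0],[0,0,0,0,0,0],[0,0,0,0,0,0],[0,0,0,0,0,0],[0,0,0,0,0,0]]'
python3 - <<'E'
from h import *
c=cams.camera("wrist");o=monitor.get_obs();P=wpts(c);print(o['ee_pos'],o['wrist_force'])
M=R.from_euler('xyz',o['tcp_rot'],degrees=True).as_matrix();W=P@M.T+o['ee_pos']
dx=-((W[...,0]-.5556)*-.968+(W[...,1]+.0321)*.25);dy=(W[...,0]-.5556)*.252+(W[...,1]+.0321)*.968
for a in np.arange(-.11,-.02,.01):
    k=(abs(dy)<.038)&(dx>=a)&(dx<a+.01)&(c["img"].max(-1)<90)&(W[...,2]<.11)&(W[...,2]>.07)
    if k.sum()>5:print(round(a,3),k.sum(),np.round(np.percentile(W[k][:,2],[10,50,90]),4))
E
```

```text
time: 26.43
ee_pos: [0.4704, -0.0099, 0.0871]
tcp_rot: [180.0, 0.0, 165.5]
wrist_force: [-5.7, 0.1, 12.4]
opening: -0.0001
time: 27.1
ee_pos: [0.4704, -0.0099, 0.0869]
tcp_rot: [180.0, 0.1, 165.5]
wrist_force: [-9.5, 1.0, 19.6]
opening: -0.0001
[ 0.47041944 -0.00995339  0.08693164] [-8.77669547  0.68188868 19.43037431]
-0.11 757 [0.0887 0.0906 0.0917]
-0.1 2453 [0.0905 0.0914 0.1039]
-0.09 1281 [0.0906 0.0913 0.0923]
-0.08 1080 [0.0906 0.0913 0.0925]
-0.07 382 [0.0906 0.0913 0.0921]
-0.05 26 [0.091  0.0913 0.092 ]
-0.04 110 [0.0908 0.0914 0.0921]
-0.03 130 [0.0908 0.0915 0.0922]
```

Stop reached (force up to about 21 N, flap level at z≈0.0914). Backing off straight up.

```bash
python3 -m handwheel '[[0,0,-0.001,0,0,0],[0,0,-0.002,0,0,0],[0,0,-0.004,0,0,0],[0,0,-0.01,0,0,0],[0,0,-0.015,0,0,0],[0,0,-0.02,0,0,0],[0,0,-0.02,0,0,0],[0,0,-0.01,0,0,0]]'
python3 -m handwheel '[[0,0,-0.01,0,0,0],[0,0,0,0,0,0],[0,0,0,0,0,0],[0,0,0,0,0,0],[0,0,0,0,0,0],[0,0,0,0,0,0],[0,0,0,0,0,0],[0,0,0,0,0,0]]'
python3 - <<'E'
from h import *
o=monitor.get_obs();c=cams.camera("wrist");P=wpts(c);print(o['ee_pos'],o['wrist_force'])
M=R.from_euler('xyz',o['tcp_rot'],degrees=True).as_matrix();W=P@M.T+o['ee_pos']
dx=-((W[...,0]-.5556)*-.968+(W[...,1]+.0321)*.25);dy=(W[...,0]-.5556)*.252+(W[...,1]+.0321)*.968
for a in np.arange(-.12,-.02,.01):
    k=(abs(dy)<.038)&(dx>=a)&(dx<a+.01)&(c["img"].max(-1)<90)&(W[...,2]<.12)&(W[...,2]>.07)
    if k.sum()>5:print(round(a,3),k.sum(),np.round(np.percentile(W[k][:,2],[10,50,90]),4))
s=cams.camera("side");cv2.imwrite("pics/end.png",cv2.resize(np.hstack([s["img"][120:320,200:420]]),None,fx=2.7,fy=2.7,interpolation=cv2.INTER_CUBIC)[...,::-1])
E
```

```text
time: 27.82
ee_pos: [0.4711, -0.01, 0.1699]
tcp_rot: [180.0, 0.2, 165.5]
wrist_force: [-0.3, -0.2, 0.1]
opening: 0.0
time: 28.48
ee_pos: [0.4702, -0.01, 0.1767]
tcp_rot: [-180.0, -0.0, 165.5]
wrist_force: [-0.1, -0.3, -0.1]
opening: -0.0001
[ 0.47021469 -0.00997286  0.1767339 ] [-0.13005322 -0.27444917 -0.09074392]
-0.11 251 [0.0893 0.0907 0.0917]
-0.1 1134 [0.0906 0.0914 0.0922]
-0.09 1123 [0.0907 0.0914 0.0924]
-0.08 1029 [0.0906 0.0915 0.0924]
-0.07 999 [0.0907 0.0915 0.0924]
-0.06 943 [0.0907 0.0915 0.0924]
-0.05 617 [0.0907 0.0915 0.0926]
-0.04 301 [0.0908 0.0916 0.0929]
-0.03 244 [0.0908 0.0916 0.093 ]
```

View pics/end.png

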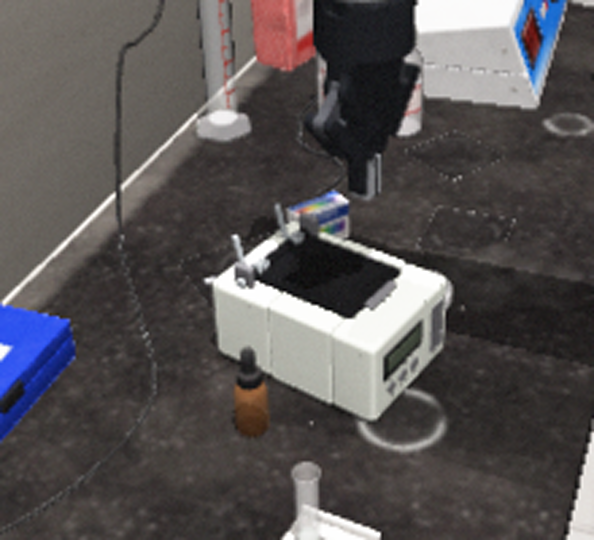

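The flap lies flat and shut, the arm is clear of everything, and the bottle and box stand where they were. Handing in.

```bash
python3 -c "from workcell import order;print(order.job_done())"
```

```text
the job is handed in; nothing more can be done
None
```

The vial is in the well with the flap shut over it. I handed the job in at about 28.5 s with the arm clear and the wrist force near zero; no verdict is reported.

**What I did:**
- I picked the vial up by its knob and lowered it onto the seat without pressing. After release it stood upright, with its top about 0.107 m above the worktop.
- I pulled the flap over from behind with closed fingers. It snapped down onto the vial at about 1.72 rad.
- I pressed near its edge with about 3–5 N until it met its stop.

**Last checks:**
- The flap's top face reads level at z = 0.0907 to 0.0916 m along its length (shut should be about 0.092 m), and it stayed there after I backed off.
- In the last side picture the dropper bottle and strip box look unmoved. The petri dish is hidden behind the meter there, so I did not check it at the end. I never went near it low down.
- I could not see the vial and seat under the flap. That the seat sank is inferred from the flap lying shut.

**What disagreed or came close:**
- The fingertips were not 17 mm ahead of the TCP as stated. The wrist camera put them about 5–8 mm behind it, and a trial closing just above the knob came up empty, so I worked from what I measured.
- The top and wrist cameras disagreed by 3–4 mm on the well. I settled that with a close look.
- My last 1 mm of pressing took the wrist force to about 22 N (19.6 N of it vertical), close to the 24 N limit. I should have stopped at the reading of about 14 N before it.

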